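# Pop the fuse hatch open

### The job

Open the fuse hatch on the grey fuse box with closed fingertips, without gripping anything: press once on the ribbed end of the hatch to trip its push-push latch, take the finger away and let the hatch spring ajar by itself and stay there for a moment. Then push the raised end over with the outside of the fingers until the hatch leans back past upright and stays open by itself. Do not push it shut again, and leave the loose things on and round the box where they are.

Things in the scene. Friction and masses are not known exactly. Their poses are not given: they have to be found in the camera images.
- fuse_box: Grey painted fuse box bolted to the bench, 150 x 240 mm, 65 mm high. Origin: centre of its underside, on the bench; x runs from its front to its back (away from the robot at yaw 0), y to its left, z up. On the -y half of its top lies a fixed grey cover with four screws; on the +y half (centre line y = +50 mm) the black hatch with ribs at its front end.
- press_spot (a point): Point in the middle of the ribs on the hatch's upper face, 84 mm from the hinge, near the free (front) end: press here, straight down, 6 to 7 mm deep (stop at 7 mm), 2 to 4 N. When latched it is 76 mm above the bench, 10 mm above the box's top. Pressing the popped hatch down would latch it shut again.
- free_edge (a point): Middle of the free (front) edge of the hatch plate, half-way through its 5 mm thickness, 100 mm from the hinge; about 73 mm above the bench when latched, about 155 mm when popped; pushed from the front within some 30 mm below this edge, the hatch goes over easily. A black latch tongue hangs 28 mm below the plate here, left of the middle (y = +8 to +32 mm).
- hatch_hinge (a point): Middle of the hatch's hinge axis, at its back end, on the box (70 mm above the bench); the axis runs along the box's y. Its orientation is that of the box.
- hatch (a joint): Angle of the hatch (black plate 102 x 82 x 5 mm), rad: 0 = latched shut, level; negative = pushed in; grows as the front end rises. Pushed in to -0.065 or more (stop at -0.085) and let go, it springs up within about 1.5 s to about 1.03 (59 degrees) and stays there. From there it turns with slight friction (under 1 N at the edge), stays wherever it is left, is upright at 1.57 and meets its stop at 1.9.
- catch (a joint): Hidden latch pin inside the box, sideways travel in m: 0 while latched, +0.0055 when tripped by the first press, between -0.004 and 0 once the hatch has popped; goes to about -0.0095 only when the popped hatch is pushed shut again.
- driver_orange: Bystander: screwdriver with orange handle, 132 mm long, lying on the bench near the box. Origin: middle of its underside.
- nut_1: Bystander: hex nut, 24 mm wide, 12 mm high, lying on the screwed cover of the box. Origin: middle of its underside.
- brake_shoe_1: Bystander: worn brake shoe, a curved piece 70 x 156 x 32 mm, lying beside the box on its -y side. Origin: middle of its underside.
- pin_spare: Bystander: stepped light metal pin 80 mm long, 17 mm thick, lying behind the box. Origin: middle of its underside.

How it is judged:
On the way, in this order (a step that is already met when the one before it is completed fails the run):
1. the latched hatch is pressed in (value of joint hatch below -0.045 rad).
2. the hatch has sprung ajar and stands there untouched (value of joint hatch between 0.3 and 1.35 rad and contact force between the fingers and hatch below 0.1 N), for 0.3 s.
At the end, for the whole second after the job is handed in: The hatch leans open past upright (angle over 1.62 rad, i.e. 93 degrees) and is at rest, with nothing touching it; the four bystanders are within 25 mm of where they were (value of joint hatch above 1.62 rad and velocity of joint hatch between -0.05 and 0.05 rad/s and distance of each of driver_orange, nut_1, brake_shoe_1, pin_spare from where it was at the start of the episode below 0.025 m).
It fails at once if the popped hatch is pushed shut again (a second press) (value of joint catch below -0.006 m).
It fails at once if the hatch plate is taken between the fingers (z of the grasp point in the frame of hatch between -0.004 and 0.009 m and x of the grasp point in the frame of hatch between -0.11 and 0 m and y of the grasp point in the frame of hatch between -0.05 and 0.05 m and contact force between the fingers and hatch above 0.5 N).
It fails at once if a bystander is lifted or pushed more than 30 mm (distance of any of driver_orange, nut_1, brake_shoe_1, pin_spare from where it was at the start of the episode above 0.03 m).
It also fails if it takes over 42 s, if anything falls off the work surface, if the arm or the gripper's body presses on something with over 40 N, if the wrist force passes 120 N, or if a joint passes its speed limit or range.

### The arm

A 6-joint arm with a two-finger parallel gripper is mounted at the origin on a cart in front of the work surface, level with it; the furniture and walls round the work are solid. World frame = base frame: x ahead of the robot, y to its left, z up, the work surface at z = 0. Lengths are in m, angles in rad, forces in N, time in s.
With the tool pointing down it reaches from about 0.3 to 0.75 m from the base axis. Payload 8.5 kg.
Tool frame: the origin (TCP) lies midway between the tips of the shut fingers; the grasp point (between the pads) lies 19 mm behind it (env.grasp_offset is the distance from the TCP to the grasp point, in m); z points along the fingers, x is the direction in which the jaws open and shut, and the axes are right-handed (so a half turn about z gives the same grasp; the last joint's range is limited). The gripper opens to 88 mm and grips with 3 to 60 N. Pads are 18 mm wide; open, the fingers measure 123 mm over their backs; the gripper's body (75 mm by 187 mm) begins 45 mm behind the grasp point.
Start: joints at [0.944, 0.381, 1.297, -0, 1.464, -0.215], TCP at [0.22, 0.504, 0.239] pointing down, gripper open.
Joint ranges: [-3.11, 3.11], [-0.89, 2.33], [0.22, 2.48], [-1.42, 4.56], [0.17, 2.85], [-2.88, 2.88]. Speed limits (rad/s): [2.39, 2.39, 3.14, 3.14, 3.14, 3.14].

### API

Orientations are given as a rotation vector (axis times angle).
In Python, from cell import env, read_camera, order gives the robot as it stands.
- The arm moves only by the tool jog_arm, never from a script. Its argument "series" is a list of rows, each a list of 3 entries, a list of its own where there are three numbers: the finger opening in mm, from 0 to 88.1, then the shift along the tool's x, y, z in mm, then the turn, a rotation vector about the tool's x, y, z in degrees. A call has 1 to 8 rows; each row shifts and turns the pose as measured when the row begins, along the tool's axes as they then stand; what a row does not reach is not made up. A row lasts 1/8 s, in which the tool goes at most 62.5 mm and 10.7 degrees, less where a joint would pass 70% of its speed; a pose out of reach is approached as far as the arm can. A call is refused whole if a number of a shift passes 62.5 or a number of a turn 10.7, either way. A call with a gripper value outside its range is refused whole. The fingers move at their own pace and stop on an object; "force" is the grip in N (left out, the last holds). Time passes only in rows, so rows that do not move let the fingers close. It gives the time, the measured TCP pose, the force and the opening at its end, in the units of the state.
- env.get_state(): the state, without advancing time (a new reading comes with each control period).
- read_camera(name): name is "side" or "top" or "wrist"; returns a dict with "frame" (420x560x3 uint8, blue, green, red), "mtx" (3x3 intrinsics, pixels), "R" (3x3) and "t" (3): a world point X has camera coordinates R X + t. Camera axes: x right, y down, z forward; pixel columns grow to the right and rows downward; lengths in m; the calibration is good to about 2 mm. A picture is of the moment at which its call begins. There is no depth.
- order.finish_job(): hands the job in, once; it reports no verdict.
The state is a dict: "time": time; "joints": joint angles; "joint_velocities": joint speeds; "tau": joint torques, N m; "position": TCP position; "orientation": TCP orientation; "wrist_force": force on the tool from outside, world axes, zero at the start; "moment": the same for the moment, N m; "grip_width": finger opening in m.
Only numpy, scipy, OpenCV 4.12 (cv2) and the standard library are available. Lean on these libraries where they do the work, as an engineer would, in place of code of your own. Each camera call takes 0.05 s, during which the arm holds its last target.

## Working session

There is one attempt and no reset: what is moved stays moved. The work goes in short steps, Python scripts to look and compute and a tool call to move; the robot and the scene stay as the last step left them, time stands still between calls to the robot, and variables do not carry over. Pictures are saved under pics/ and viewed, and the job is handed in when it is done.

Besides the shell and the picture viewer there is one more tool, called after ">>>" as a command line: name --argument value ..., lists and objects as JSON in quotes. jog_arm: Moves the arm, as the interface text tells. Its arguments: {"type":"object","properties":{"series":{"type":"array"},"force":{"type":"number"}},"required":["series"]}

```bash
mkdir -p pics; ls
python3 - <<'E'
from cell import env, read_camera, order
import cv2,numpy as np
for n in ("top","side","wrist"):
    c=read_camera(n); cv2.imwrite(f"pics/{n}0.png",c["frame"])
    np.savez(f"{n}0.npz",**c)
    print(n,(-c["R"].T@c["t"]).round(3), c["mtx"].round(1).tolist())
s=env.get_state()
print(s, env.grasp_offset)
E
```

```text
pics
top [0.398 0.032 0.912] [[446.3, 0.0, 282.6], [0.0, 446.3, 214.2], [0.0, 0.0, 1.0]]
side [ 0.41  -0.673  0.567] [[392.2, 0.0, 272.9], [0.0, 392.2, 201.9], [0.0, 0.0, 1.0]]
wrist [0.148 0.534 0.383] [[312.6, 0.0, 281.8], [0.0, 312.6, 204.9], [0.0, 0.0, 1.0]]
{'time': 0.15, 'joints': array([ 9.43700828e-01,  3.81055704e-01,  1.29800770e+00,  3.04180555e-05,
        1.46359366e+00, -2.15313373e-01]), 'joint_velocities': array([ 0.00159402, -0.00210427, -0.00058855, -0.00084531,  0.00015265,
        0.00154216]), 'tau': array([ 2.08215140e-03, -4.38077259e+01, -2.24615085e+01,  7.13382941e-02,
        3.42927792e-02, -3.17661170e-05]), 'position': array([0.22001656, 0.50386003, 0.23829847]), 'orientation': array([ 2.62838209e+00,  1.72017585e+00, -1.57905514e-03]), 'wrist_force': array([ 0.76274955,  0.78731742, -0.81524496]), 'moment': array([ 0.01850163, -0.00022642, -0.01700773]), 'grip_width': 0.08768357731341211} 0.0187
```

View pics/top0.png

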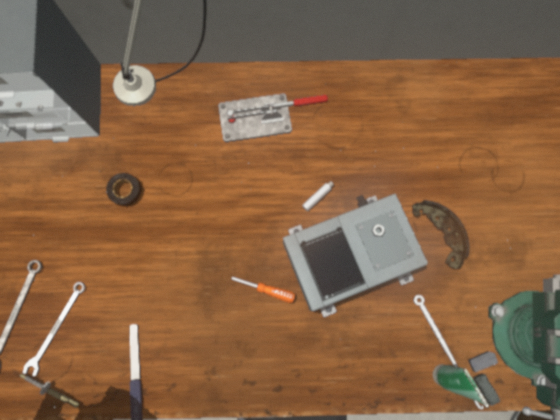

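View pics/side0.png

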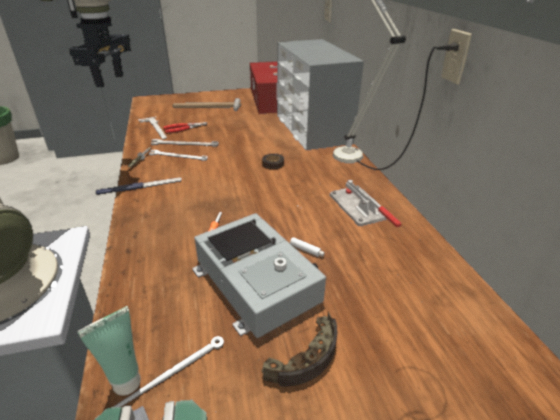

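The top view shows the box near (355,252) and the black hatch near (332,263). The nut is at (378,230), the pin at (318,195), the driver at (270,290) and the brake shoe at (448,232). Next I'll zoom in on the hatch.

Run:
```python
import cv2,numpy as np
c=np.load("top0.npz"); f=c["frame"]
z=cv2.resize(f[180:330,270:450],None,fx=4.4,fy=4,interpolation=cv2.INTER_CUBIC)
z=cv2.resize(f[185:325,270:440],None,fx=4,fy=4,interpolation=cv2.INTER_CUBIC)
z=cv2.convertScaleAbs(z,alpha=1.8,beta=10)
cv2.imwrite("pics/topz.png",z)
g=cv2.cvtColor(f,cv2.COLOR_BGR2GRAY)
m=((g<60)).astype(np.uint8); m[:, :280]=0; m[:,390:]=0; m[:200]=0; m[320:]=0
n,l,st,ce=cv2.connectedComponentsWithStats(m)
for i in range(1,n):
    if st[i,4]>200:
        cn,_=cv2.findContours((l==i).astype(np.uint8),0,2)
        r=cv2.minAreaRect(max(cn,key=cv2.contourArea)); print(st[i],r,cv2.boxPoints(r))
```

```text
[329 257  33  34 413] ((341.9610595703125, 273.51593017578125), (26.420162200927734, 31.594810485839844), 67.7509765625) [[322.33804 267.27078]
 [351.58054 255.30797]
 [361.58408 279.76108]
 [332.34158 291.72388]]
```

View pics/topz.png

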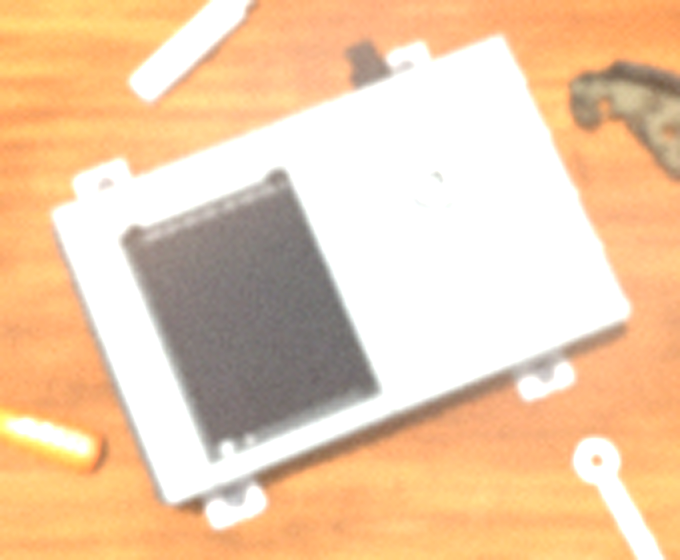

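```bash
cat > h.py <<'E'
import numpy as np,cv2
def ray(c,uv,z):
    d=c["R"].T@np.linalg.inv(c["mtx"])@np.array([uv[0],uv[1],1.]); o=-c["R"].T@c["t"]
    return o+d*(z-o[2])/d[2]
def proj(c,X):
    p=c["mtx"]@(c["R"]@np.asarray(X)+c["t"]); return p[:2]/p[2]
E
python3 - <<'E'
from h import *
c=dict(np.load("top0.npz")); f=c["frame"]
hsv=cv2.cvtColor(f,cv2.COLOR_BGR2HSV)
roi=np.zeros(f.shape[:2],np.uint8); roi[188:318,278:432]=1
m=((hsv[...,1]<70)&(roi>0)).astype(np.uint8)
m=cv2.morphologyEx(m,cv2.MORPH_OPEN,np.ones((9,9)))
cn=max(cv2.findContours(m,0,2)[0],key=cv2.contourArea)
r=cv2.minAreaRect(cn); bp=cv2.boxPoints(r); print("box",r)
for p in bp: print(p.round(1),ray(c,p,.065).round(4))
g=cv2.cvtColor(f,cv2.COLOR_BGR2GRAY)
for th in (75,90,100):
    k=((g<th)&(m>0)).astype(np.uint8); k=cv2.morphologyEx(k,cv2.MORPH_OPEN,np.ones((5,5)))
    cn=max(cv2.findContours(k,0,2)[0],key=cv2.contourArea)
    r=cv2.minAreaRect(cn); print("hatch",th,r)
    for p in cv2.boxPoints(r): print(p.round(1),ray(c,p,.075).round(4))
o=f.copy()
cv2.polylines(o,[bp.astype(int)],True,(0,0,255)); cv2.polylines(o,[cv2.boxPoints(r).astype(int)],True,(0,255,0))
cv2.imwrite("pics/seg.png",cv2.resize(o[180:330,270:450],None,fx=4,fy=4))
s=dict(np.load("side0.npz")); cv2.imwrite("pics/sidez.png",cv2.resize(s["frame"][200:350,180:340],None,fx=4,fy=4,interpolation=2))
E
```

```text
box ((354.81121826171875, 252.821044921875), (95.12631225585938, 126.70065307617188), 67.69379425048828)
[278.1 232.9] [0.5435 0.0318 0.065 ]
[395.4 184.8] [ 0.6352 -0.2011  0.065 ]
[431.5 272.8] [ 0.4614 -0.2567  0.065 ]
[314.3 320.9] [ 0.3775 -0.0318  0.065 ]
hatch 75 ((332.95562744140625, 264.8934631347656), (53.15385055541992, 43.384620666503906), 67.38013458251953)
[302.7 248.7] [ 0.5106 -0.014   0.075 ]
[342.8 232. ] [ 0.541  -0.0911  0.075 ]
[363.2 281.1] [ 0.4478 -0.1247  0.075 ]
[323.2 297.8] [ 0.4188 -0.0489  0.075 ]
hatch 90 ((332.913818359375, 264.53448486328125), (55.89429473876953, 44.75257873535156), 68.19859313964844)
[301.8 246.9] [ 0.5141 -0.0123  0.075 ]
[343.3 230.3] [ 0.5444 -0.0924  0.075 ]
[364.1 282.2] [ 0.4458 -0.1262  0.075 ]
[322.5 298.8] [ 0.417  -0.0477  0.075 ]
hatch 100 ((332.6896667480469, 264.22412109375), (57.751251220703125, 45.309661865234375), 68.19859313964844)
[300.9 245.8] [ 0.5161 -0.0108  0.075 ]
[343. 229.] [ 0.5469 -0.0919  0.075 ]
[364.4 282.6] [ 0.445  -0.1268  0.075 ]
[322.4 299.4] [ 0.4158 -0.0474  0.075 ]
```

View pics/seg.png

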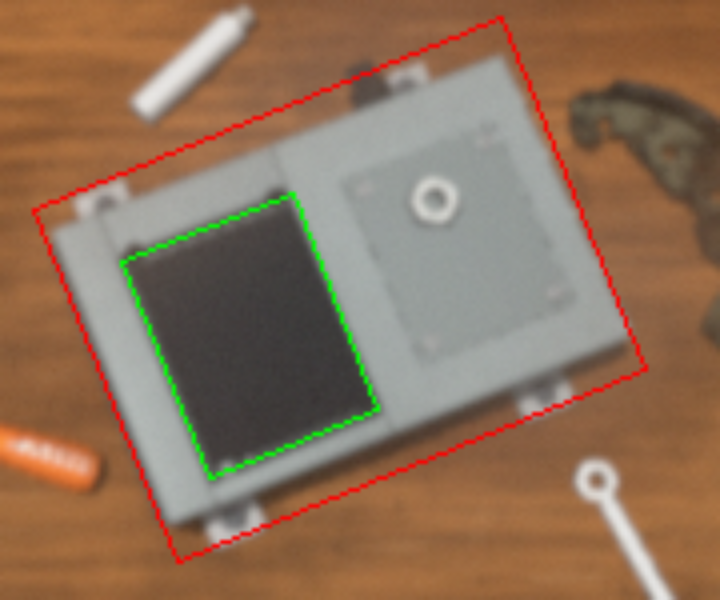

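View pics/sidez.png

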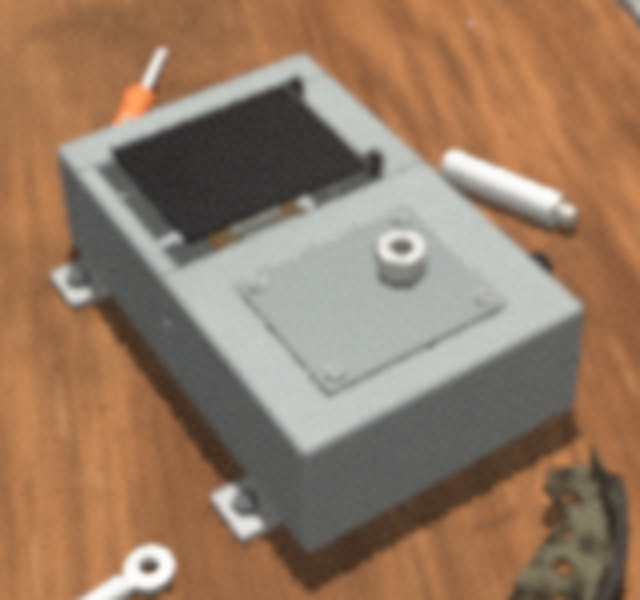

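The side zoom agrees: the hatch corners are at about (115,150), (190,243), (370,165) and (300,85) in the zoomed picture, and the hinge end is at the far right. Next I'll triangulate them against the top view.

Run:
```python
from h import *
c=dict(np.load("top0.npz")); s=dict(np.load("side0.npz"))
T=np.array([[301.8,246.9],[343.3,230.3],[364.1,282.2],[322.5,298.8]]) #BL BR FR FL
S=np.array([[300,85],[370,165],[190,243],[115,150]])/4.+[180,200]
P=lambda c:c["mtx"]@np.hstack([c["R"],c["t"].reshape(3,1)])
X=cv2.triangulatePoints(P(c),P(s),T.T,S.T); print("tri",(X[:3]/X[3]).T.round(4))
print("side@.0755",np.array([ray(s,p,.0755) for p in S]).round(4))
print("top@.0755",np.array([ray(c,p,.0755) for p in T]).round(4))
B=np.array([[52,230],[500,55],[630,338],[172,525]])/4.+[270,180]
bx=np.array([ray(c,p,.065) for p in B]); print("box",bx.round(4), bx.mean(0).round(4))
SB=np.array([[60,150],[305,55],[582,305],[308,450]])/4.+[180,200] # FL BL BR FR
sb=np.array([ray(s,p,.065) for p in SB]); print("boxside",sb.round(4), sb.mean(0).round(4))
for n,b in(("t",bx[[3,0,1,2]]),("s",sb)):
    d=(b[0]+b[1]-b[2]-b[3]); print(n,"yaw",np.degrees(np.arctan2(-d[0],d[1])))
    y=np.arctan2(-d[0],d[1]); e=np.array([np.cos(y),np.sin(y)]);l=np.array([-e[1],e[0]])
    H=(T if n=="t" else S); h=np.array([ray(c if n=="t" else s,p,.0755)[:2] for p in H])
    for p in h: print("  hatch corner in box", ((p-b.mean(0)[:2])@e).round(4), ((p-b.mean(0)[:2])@l).round(4))
```

```text
tri [[ 0.5203 -0.0131  0.0692]
 [ 0.5454 -0.0925  0.0749]
 [ 0.449  -0.1266  0.074 ]
 [ 0.4211 -0.048   0.0723]]
side@.0755 [[ 0.526  -0.0206  0.0755]
 [ 0.5465 -0.0931  0.0755]
 [ 0.453  -0.1282  0.0755]
 [ 0.4262 -0.052   0.0755]]
top@.0755 [[ 0.514  -0.0123  0.0755]
 [ 0.5443 -0.0923  0.0755]
 [ 0.4457 -0.1261  0.0755]
 [ 0.417  -0.0476  0.0755]]
box [[ 0.5343  0.0227  0.065 ]
 [ 0.6169 -0.199   0.065 ]
 [ 0.4771 -0.2506  0.065 ]
 [ 0.3949 -0.0301  0.065 ]] [ 0.5058 -0.1142  0.065 ]
boxside [[ 0.3994 -0.0322  0.065 ]
 [ 0.5365  0.0198  0.065 ]
 [ 0.6191 -0.1984  0.065 ]
 [ 0.4833 -0.2502  0.065 ]] [ 0.5096 -0.1152  0.065 ]
t yaw 20.443879919233854
  hatch corner in box 0.0433 0.0926
  hatch corner in box 0.0437 0.0072
  hatch corner in box -0.0605 0.0099
  hatch corner in box -0.06 0.0935
s yaw 20.886438735909415
  hatch corner in box 0.0491 0.0826
  hatch corner in box 0.0424 0.0076
  hatch corner in box -0.0575 0.0081
  hatch corner in box -0.0554 0.0888
```

>>> jog_arm --series '[[0, [-40, 40, 0], [0, 0, 0]], [0, [-40, 40, 0], [0, 0, 0]], [0, [-40, 40, 0], [0, 0, 0]], [0, [-40, 40, 0], [0, 0, 0]], [0, [-40, 40, 0], [0, 0, 0]], [0, [-40, 40, 0], [0, 0, 0]], [0, [-40, 40, 0], [0, 0, 0]], [0, [-40, 40, 0], [0, 0, 0]]]' --force 20

```text
time: 1.15
position: [0.3886, 0.0726, 0.2374]
orientation: [2.621, 1.729, -0.002]
wrist_force: [0.4, 0.4, -0.1]
grip_width: 0.0104
```

Next, turn to the box yaw.

>>> jog_arm --series '[[0, [0, 0, 0], [0, 0, 10]], [0, [0, 0, 0], [0, 0, 10]], [0, [0, 0, 0], [0, 0, 10]], [0, [0, 0, 0], [0, 0, 10]], [0, [0, 0, 0], [0, 0, 6]], [0, [0, 0, 0], [0, 0, 0]]]'

```text
time: 1.9
position: [0.3893, 0.0682, 0.2365]
orientation: [3.098, 0.517, -0.005]
wrist_force: [-0.3, -0.6, 0.3]
grip_width: 0.0001
```

```bash
cat >> h.py <<'E'
from scipy.spatial.transform import Rotation as Ro
E_=np.array([np.cos(np.radians(20.6)),np.sin(np.radians(20.6)),0]); L_=np.array([-E_[1],E_[0],0]); C_=np.array([.5075,-.1147,0])
def box(x,y,z): return C_+x*E_+y*L_+np.array([0,0,z])
def rel(st,target):
    R=Ro.from_rotvec(st["orientation"]).as_matrix()
    d=R.T@(target-st["position"])*1000
    p=st["position"]-C_
    print("t",st["time"],"box xyz",(np.array([p@E_,p@L_,p[2]])*1000).round(1),"shift mm",d.round(1),"yaw",np.degrees(np.arctan2(R[1,0],R[0,0])).round(2),"tilt",R[:,2].round(3),"F",st["wrist_force"].round(2),"grip",st["grip_width"].round(4))
E
python3 - <<'E'
from h import *
from cell import env
rel(env.get_state(),box(-.044,.05,.095))
E
```

```text
Traceback (most recent call last):
  File "h.py", line 14, in rel
    print("t",st["time"],"box xyz",(np.array([p@E_,p@L_,p[2]])*1000).round(1),"shift mm",d.round(1),"yaw",np.degrees(np.arctan2(R[1,0],R[0,0])).round(2),"tilt",R[:,2].round(3),"F",st["wrist_force"].round(2),"grip",st["grip_width"].round(4))
                                                                                                                                                                                                                      ^^^^^^^^^^^^^^^^^^^^^^
AttributeError: 'float' object has no attribute 'round'
```

```bash
sed -i 's/st\["grip_width"\].round(4)/round(st["grip_width"],4)/' h.py
python3 - <<'E'
from h import *
from cell import env
rel(env.get_state(),box(-.044,.05,.11))
E
```

```text
t 1.9 box xyz [-46.3 212.8 236.5] shift mm [  7.4 162.5 126.6] yaw 18.94 tilt [-0.003 -0.002 -1.   ] F [-0.29 -0.61  0.29] grip 0.0001
```

>>> jog_arm --series '[[0, [2, 40, 10], [0, 0, -1.6]], [0, [1, 40, 20], [0, 0, 0]], [0, [1, 40, 30], [0, 0, 0]], [0, [0, 40, 35], [0, 0, 0]], [0, [0, 3, 30], [0, 0, 0]], [0, [0, 0, 0], [0, 0, 0]]]'

```text
time: 2.65
position: [0.4524, -0.0882, 0.1088]
orientation: [3.084, 0.588, 0.0]
wrist_force: [-0.6, 0.1, 0.1]
grip_width: 0.0007
```

Run:
```python
from h import *
from cell import env,read_camera
rel(env.get_state(),box(-.044,.05,.076))
a=read_camera("side"); b=read_camera("top")
im=np.hstack([cv2.resize(a["frame"][180:330,170:320],None,fx=2.6,fy=2.6),cv2.resize(b["frame"][180:330,270:420],None,fx=2.6,fy=2.6)])
cv2.imwrite("pics/above.png",im)
for n,c in(("s",a),("t",b)): print(n,proj(c,env.get_state()["position"]).round(1),proj(c,box(-.042,.05,.076)).round(1))
```

```text
t 2.65 box xyz [-42.3  44.2 108.8] shift mm [-1.6 -5.9 32.7] yaw 21.57 tilt [ 0.    -0.002 -1.   ] F [-0.61  0.14  0.08] grip 0.0007
s [223.5 232.5] [223.  245.2]
t [346.3 277. ] [340.7 280. ]
```

View pics/above.png

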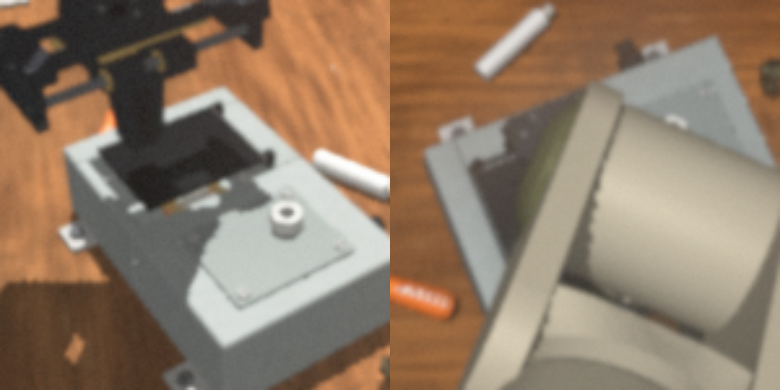

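The side view shows the closed fingers (tip near 130,150 in the picture) above the front part of the hatch. I'll lower them to about 5 mm above it.

>>> jog_arm --series '[[0, [-2, -6, 14], [0, 0, 0]], [0, [0, 0, 10], [0, 0, 0]], [0, [0, 0, 2], [0, 0, 0]], [0, [0, 0, 0], [0, 0, 0]]]'

```text
time: 3.25
position: [0.4516, -0.083, 0.0884]
orientation: [3.075, 0.593, 0.017]
wrist_force: [0.4, 0.3, -1.5]
grip_width: 0.0006
```

Run:
```python
from h import *
from cell import env,read_camera
rel(env.get_state(),box(-.044,.05,.076))
```

```text
t 3.25 box xyz [-41.2  49.3  88.4] shift mm [-2.9 -0.9 12.4] yaw 21.84 tilt [ 0.012 -0.008 -1.   ] F [ 0.42  0.26 -1.52] grip 0.0006
```

>>> jog_arm --series '[[0, [-3, -1, 6], [0, 0, 0]], [0, [0, 0, 3], [0, 0, 0]], [0, [0, 0, 0], [0, 0, -1]], [0, [0, 0, 0], [0, 0, 0]]]'

```text
time: 3.75
position: [0.4487, -0.0836, 0.0794]
orientation: [3.069, 0.622, 0.018]
wrist_force: [-0.5, -0.6, -0.2]
grip_width: 0.0005
```

Run:
```python
from h import *
from cell import env,read_camera
rel(env.get_state(),box(-.044,.05,.076))
a=read_camera("side")
cv2.imwrite("pics/near.png",cv2.resize(a["frame"][180:300,170:320],None,fx=5,fy=5,interpolation=2))
```

```text
t 3.75 box xyz [-44.1  49.8  79.4] shift mm [ 0.1 -0.2  3.4] yaw 22.92 tilt [ 0.013 -0.008 -1.   ] F [-0.48 -0.6  -0.22] grip 0.0005
```

View pics/near.png

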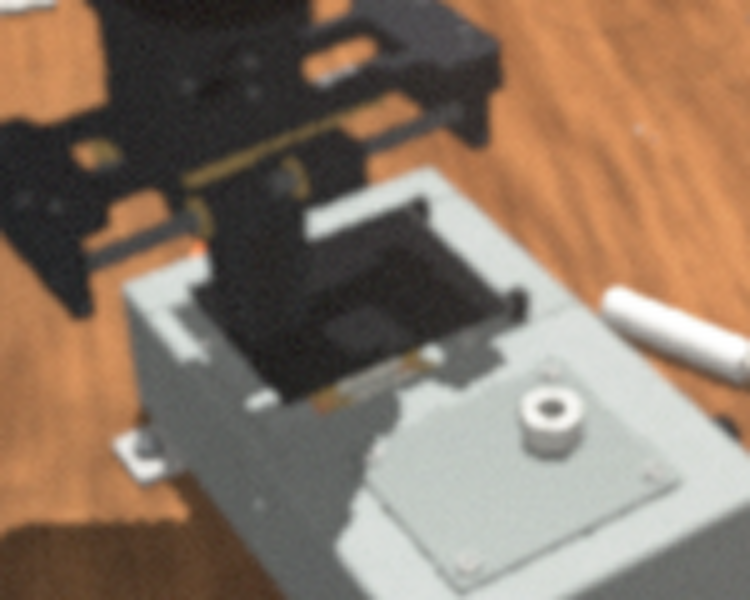

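The fingers are just above the ribbed end. Next I'll press in small steps.

>>> jog_arm --series '[[0, [0, 0, 3], [0, 0, 0]], [0, [0, 0, 2], [0, 0, 0]], [0, [0, 0, 2], [0, 0, 0]], [0, [0, 0, 0], [0, 0, 0]]]'

```text
time: 4.3
position: [0.4487, -0.0837, 0.0721]
orientation: [3.068, 0.622, 0.018]
wrist_force: [-0.2, -0.3, 0.9]
grip_width: 0.0006
```

Run:
```python
from h import *
from cell import env,read_camera
rel(env.get_state(),box(-.044,.05,.0695))
```

```text
t 4.3 box xyz [-44.1  49.7  72.1] shift mm [ 0.1 -0.3  2.6] yaw 22.91 tilt [ 0.013 -0.008 -1.   ] F [-0.25 -0.35  0.89] grip 0.0006
```

>>> jog_arm --series '[[0, [0, 0, 1], [0, 0, 0]], [0, [0, 0, 0], [0, 0, 0]]]'

```text
time: 4.55
position: [0.4487, -0.0837, 0.0711]
orientation: [3.068, 0.622, 0.018]
wrist_force: [0.2, 0.0, 1.1]
grip_width: 0.0006
```

Run:
```python
from h import *
from cell import env,read_camera
rel(env.get_state(),box(-.044,.05,.0695))
a=read_camera("side")
cv2.imwrite("pics/press.png",cv2.resize(a["frame"][180:300,170:320],None,fx=5,fy=5,interpolation=2))
rel(env.get_state(),box(-.044,.05,.0695))
```

```text
t 4.55 box xyz [-44.1  49.7  71.1] shift mm [ 0.1 -0.3  1.6] yaw 22.91 tilt [ 0.013 -0.008 -1.   ] F [0.24 0.04 1.12] grip 0.0006
t 4.6 box xyz [-44.1  49.7  71.1] shift mm [ 0.1 -0.3  1.6] yaw 22.91 tilt [ 0.013 -0.008 -1.   ] F [-0.48 -0.13  1.77] grip 0.0003
```

View pics/press.png

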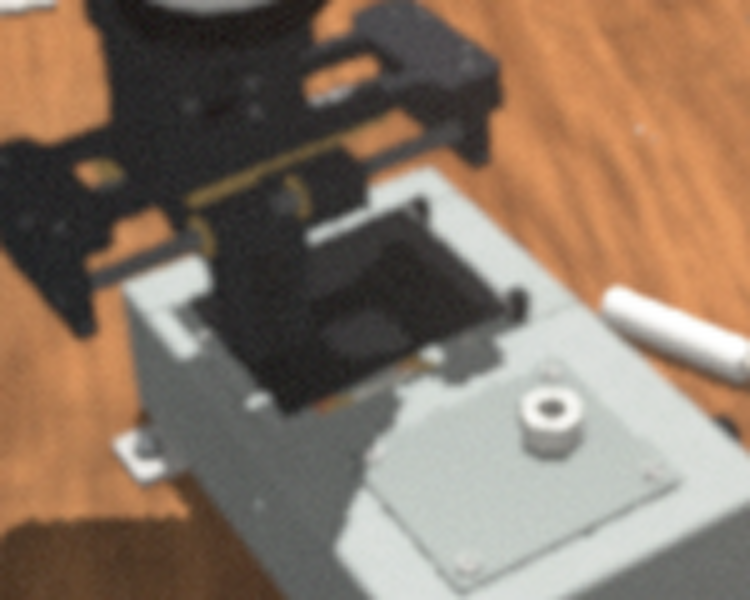

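The hatch's near edge has dropped at the front, to about (290,412), so the press is working. Force is about 1.4 N. I'll go a little deeper.

>>> jog_arm --series '[[0, [0, 0, 1], [0, 0, 0]], [0, [0, 0, 0], [0, 0, 0]]]'

```text
time: 4.85
position: [0.4487, -0.0837, 0.0701]
orientation: [3.068, 0.622, 0.018]
wrist_force: [-0.5, -0.6, 0.2]
grip_width: 0.0006
```

>>> jog_arm --series '[[0, [0, 0, 0.5], [0, 0, 0]], [0, [0, 0, 0], [0, 0, 0]]]'

```text
time: 5.1
position: [0.4487, -0.0837, 0.0696]
orientation: [3.068, 0.622, 0.018]
wrist_force: [-0.3, 0.1, 1.7]
grip_width: 0.0006
```

>>> jog_arm --series '[[0, [0, 0, 0.7], [0, 0, 0]], [0, [0, 0, 0], [0, 0, 0]]]'

```text
time: 5.35
position: [0.4488, -0.0837, 0.0688]
orientation: [3.068, 0.622, 0.018]
wrist_force: [-1.2, -0.7, 2.0]
grip_width: 0.0005
```

Run:
```python
from h import *
from cell import env,read_camera
F=[]
for i in range(5):
    a=read_camera("side"); F.append(env.get_state()["wrist_force"][2])
print(np.mean(F),np.std(F),env.get_state()["position"])
cv2.imwrite("pics/press2.png",cv2.resize(a["frame"][180:300,170:320],None,fx=5,fy=5,interpolation=2))
```

```text
1.022587041627958 0.4123990701963484 [ 0.44874383 -0.0837095   0.06886195]
```

View pics/press2.png

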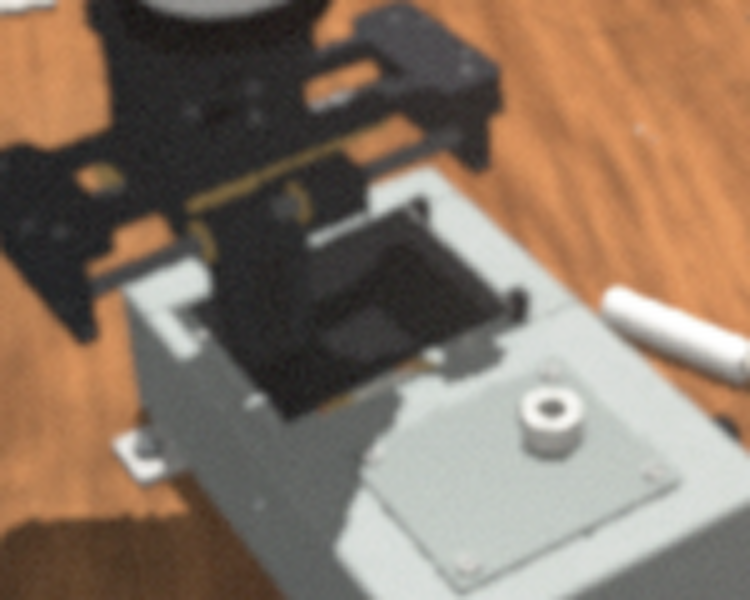

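The front corner has dropped from about (288,404) to (292,420), roughly 8 mm or -0.08 rad. One small extra step to confirm the stop.

>>> jog_arm --series '[[0, [0, 0, 0.5], [0, 0, 0]], [0, [0, 0, 0], [0, 0, 0]]]'

```text
time: 5.85
position: [0.4488, -0.0837, 0.0687]
orientation: [3.068, 0.622, 0.018]
wrist_force: [-1.0, 0.3, 2.9]
grip_width: 0.0005
```

It advanced only 0.1 mm and the force rose to about 3 N, so it's on the stop. Now I'll lift away quickly and wait.

>>> jog_arm --series '[[0, [0, 0, -60], [0, 0, 0]], [0, [-10, 0, -60], [0, 0, 0]], [0, [-50, 0, -30], [0, 0, 0]], [0, [-40, 0, 0], [0, 0, 0]], [0, [0, 0, 0], [0, 0, 0]], [0, [0, 0, 0], [0, 0, 0]], [0, [0, 0, 0], [0, 0, 0]], [0, [0, 0, 0], [0, 0, 0]]]'

```text
time: 6.85
position: [0.3546, -0.1222, 0.2216]
orientation: [3.067, 0.625, 0.019]
wrist_force: [-0.9, 0.3, -0.3]
grip_width: 0.0009
```

Run:
```python
from h import *
from cell import env,read_camera
rel(env.get_state(),box(-.108,.045,.20))
a=read_camera("side"); b=read_camera("top")
im=np.hstack([cv2.resize(a["frame"][130:330,150:350],None,fx=2,fy=2),cv2.resize(b["frame"][150:350,240:440],None,fx=2,fy=2)])
cv2.imwrite("pics/pop.png",im)
```

```text
t 6.85 box xyz [-145.8   46.8  221.6] shift mm [37.4  3.1 22. ] yaw 23.03 tilt [ 0.014 -0.009 -1.   ] F [-0.91  0.3  -0.28] grip 0.0009
```

View pics/pop.png

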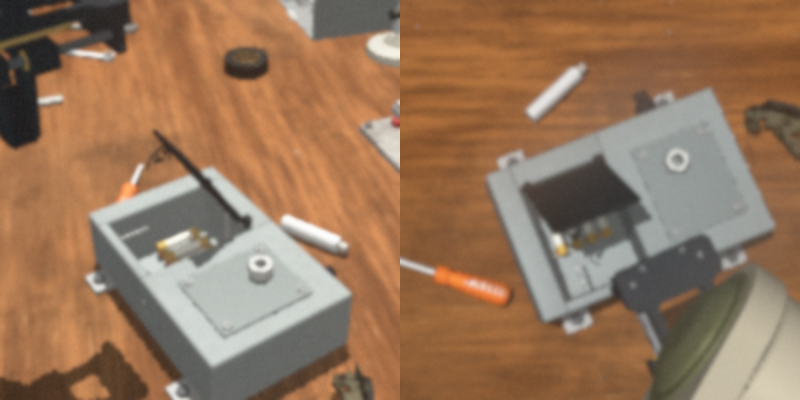

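Both views show the hatch popped and standing at about 60° (free edge at 155,132 in the side crop). I'll let it stand while I lower the fingers in front of it.

>>> jog_arm --series '[[0, [0, 4, 30], [0, 0, 2.4]], [0, [0, 2, 30], [0, 0, 0]], [0, [0, 0, 20], [0, 0, 0]], [0, [0, 0, 0], [0, 0, 0]], [0, [0, 0, 0], [0, 0, 0]], [0, [0, 0, 0], [0, 0, 0]], [0, [0, 0, 0], [0, 0, 0]], [0, [0, 0, 0], [0, 0, 0]]]'

```text
time: 7.95
position: [0.3602, -0.1291, 0.1418]
orientation: [3.075, 0.561, 0.024]
wrist_force: [-0.1, -0.7, 0.4]
grip_width: 0.0001
```

Run:
```python
from h import *
from cell import env,read_camera
rel(env.get_state(),box(-.03,.042,.138))
a=read_camera("side")
cv2.imwrite("pics/pre.png",cv2.resize(a["frame"][130:330,150:350],None,fx=3,fy=3))
```

```text
t 7.95 box xyz [-143.    38.3  141.8] shift mm [112.9  -3.6   5.1] yaw 20.67 tilt [ 0.018 -0.012 -1.   ] F [-0.1  -0.69  0.43] grip 0.0001
```

View pics/pre.png

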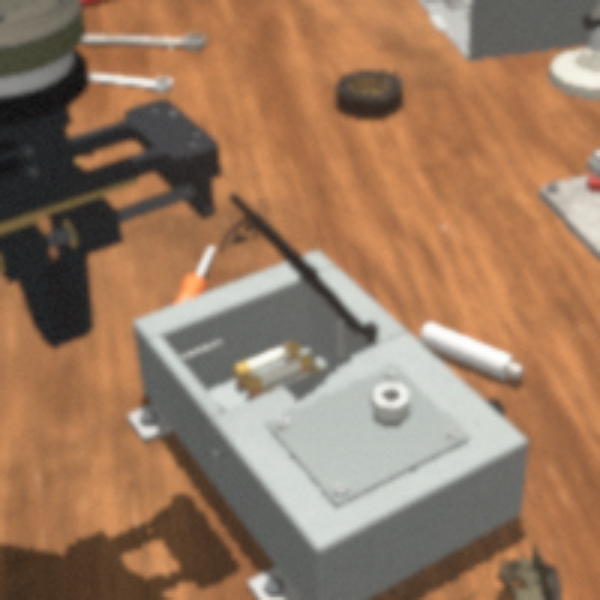

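The hatch stands still and the fingers are in front of it, slightly right of the tongue. I'll approach now.

>>> jog_arm --series '[[0, [40, -3, 1], [0, 0, 0]], [0, [35, 0, 1], [0, 0, 0]], [0, [20, 0, 0], [0, 0, 0]], [0, [10, 0, 0], [0, 0, 0]], [0, [0, 0, 0], [0, 0, 0]]]'

```text
time: 8.62
position: [0.46, -0.0885, 0.1413]
orientation: [3.075, 0.558, 0.025]
wrist_force: [-0.9, -0.7, 0.2]
grip_width: 0.0003
```

Run:
```python
from h import *
from cell import env,read_camera
rel(env.get_state(),box(.04,.042,.138))
a=read_camera("side")
cv2.imwrite("pics/pre2.png",cv2.resize(a["frame"][130:330,150:350],None,fx=3,fy=3))
```

```text
t 8.625 box xyz [-35.2  41.3 141.3] shift mm [75.2 -0.8  4.3] yaw 20.59 tilt [ 0.018 -0.013 -1.   ] F [-0.88 -0.7   0.21] grip 0.0003
```

View pics/pre2.png

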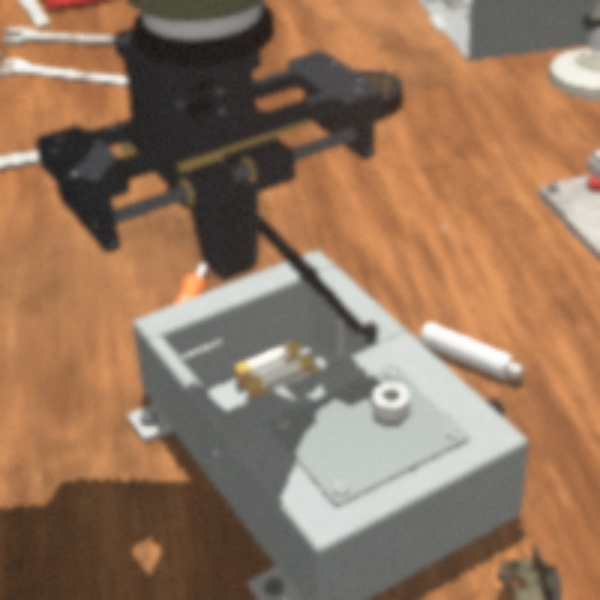

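The free edge (258,220) is just short of touching the outer face of the finger. Next I'll push slowly.

>>> jog_arm --series '[[0, [9, 0, 1], [0, 0, 0]], [0, [9, 0, 1], [0, 0, 0]], [0, [9, 0, 1], [0, 0, 0]], [0, [9, 0, 0], [0, 0, 0]], [0, [9, 0, 0], [0, 0, 0]], [0, [0, 0, 0], [0, 0, 0]]]'

```text
time: 9.43
position: [0.5038, -0.0724, 0.1389]
orientation: [3.076, 0.556, 0.023]
wrist_force: [0.9, 0.4, 0.0]
grip_width: 0.0001
```

Run:
```python
from h import *
from cell import env,read_camera
rel(env.get_state(),box(.04,.042,.138))
a=read_camera("side")
cv2.imwrite("pics/push1.png",cv2.resize(a["frame"][130:330,150:350],None,fx=3,fy=3))
```

```text
t 9.425 box xyz [ 11.4  40.9 138.9] shift mm [28.6 -1.2  1.2] yaw 20.49 tilt [ 0.018 -0.013 -1.   ] F [0.88 0.36 0.02] grip 0.0001
```

View pics/push1.png

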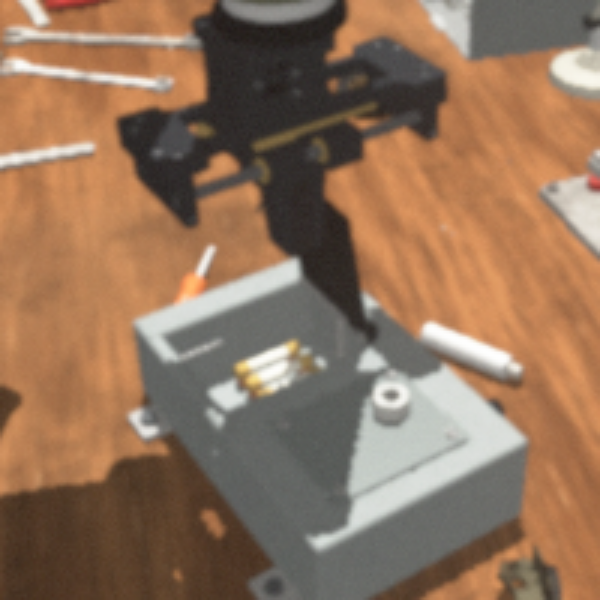

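The hatch is moving over and is nearly upright. I'll continue to about +42 mm.

>>> jog_arm --series '[[0, [9, 0, 0], [0, 0, 0]], [0, [8, 0, 0], [0, 0, 0]], [0, [8, 0, 0], [0, 0, 0]], [0, [5, 0, 0], [0, 0, 0]], [0, [0, 0, 0], [0, 0, 0]]]'

```text
time: 10.1
position: [0.5333, -0.0612, 0.139]
orientation: [3.076, 0.555, 0.022]
wrist_force: [-0.8, -0.1, -0.4]
grip_width: 0.0005
```

Run:
```python
from h import *
from cell import env,read_camera
rel(env.get_state(),box(.045,.042,.138))
a=read_camera("side")
cv2.imwrite("pics/push2.png",cv2.resize(a["frame"][130:330,150:350],None,fx=3,fy=3))
```

```text
t 10.1 box xyz [ 43.  41. 139.] shift mm [ 2. -1.  1.] yaw 20.47 tilt [ 0.017 -0.013 -1.   ] F [-0.83 -0.06 -0.38] grip 0.0005
```

View pics/push2.png

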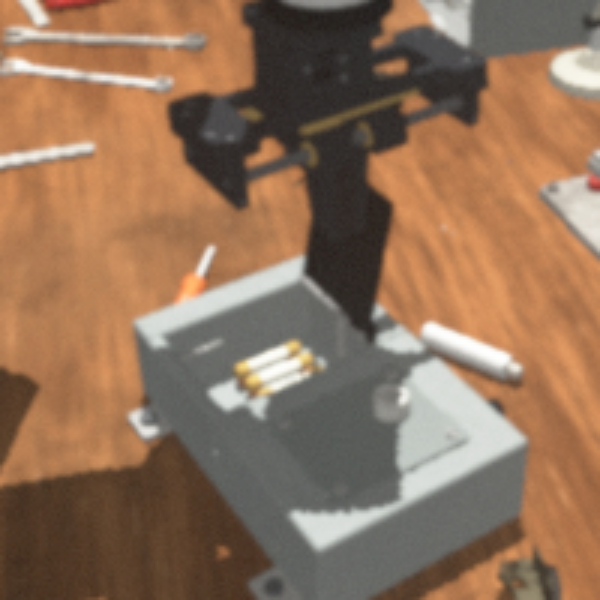

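The hatch is past upright, with its near edge running from (372,330) to (390,205). A few more mm for margin, then I'll back off and measure.

>>> jog_arm --series '[[0, [4, 0, 0], [0, 0, 0]], [0, [2, 0, 0], [0, 0, 0]], [0, [0, 0, 0], [0, 0, 0]]]'

```text
time: 10.52
position: [0.5388, -0.0591, 0.1391]
orientation: [3.076, 0.555, 0.022]
wrist_force: [-0.8, 0.2, -0.2]
grip_width: -0.0002
```

>>> jog_arm --series '[[0, [-10, 0, 0], [0, 0, 0]], [0, [-40, 0, 0], [0, 0, 0]], [0, [-60, 0, 0], [0, 0, 0]], [0, [-50, 0, -20], [0, 0, 0]], [0, [-30, 0, -30], [0, 0, 0]], [0, [0, 0, 0], [0, 0, 0]], [0, [0, 0, 0], [0, 0, 0]]]'

```text
time: 11.4
position: [0.3524, -0.1262, 0.1872]
orientation: [3.075, 0.553, 0.024]
wrist_force: [0.6, 0.8, -0.5]
grip_width: 0.0002
```

Run:
```python
from h import *
from cell import env,read_camera
rel(env.get_state(),box(.045,.042,.138))
a=read_camera("side"); b=read_camera("top"); np.savez("sideF.npz",**a); np.savez("topF.npz",**b)
o=cv2.resize(a["frame"][130:330,150:350],None,fx=3,fy=3)
for th,col in((1.57,(0,0,255)),(1.62,(0,255,255)),(1.9,(0,255,0))):
    p=[]
    for r in (0,.1): 
        q=proj(a,box(.042-r*np.cos(th),.009,.070+r*np.sin(th)))
        p.append(tuple(((q-[150,130])*3).astype(int).tolist()))
    cv2.line(o,p[0],p[1],col,1)
cv2.imwrite("pics/final.png",o)
cv2.imwrite("pics/finalt.png",b["frame"])
```

```text
t 11.4 box xyz [-149.2   43.8  187.2] shift mm [193.6   0.2  51.5] yaw 20.41 tilt [ 0.018 -0.014 -1.   ] F [ 0.57  0.81 -0.48] grip 0.0002
```

View pics/final.png

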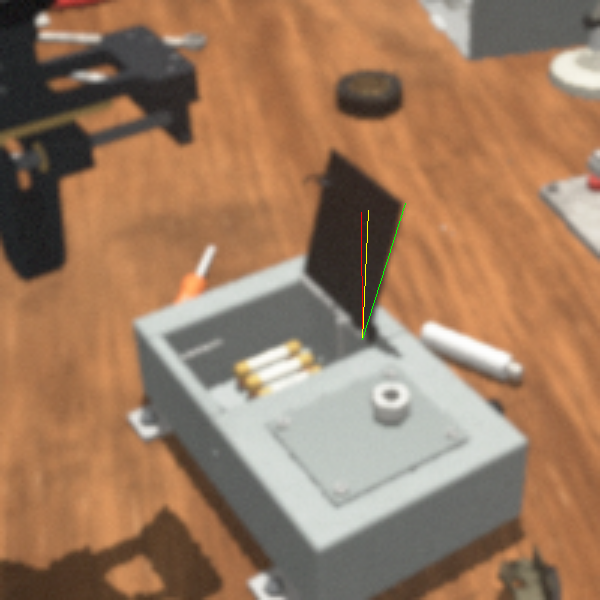

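View pics/finalt.png

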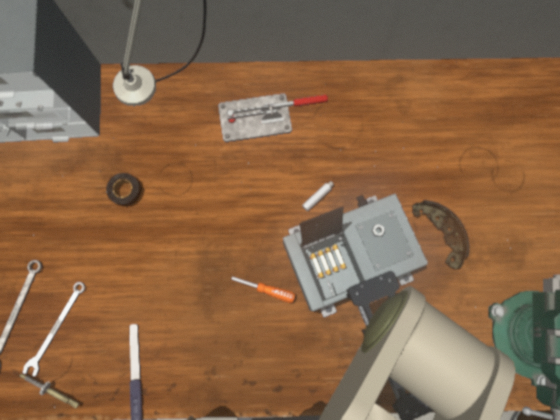

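The near edge of the hatch runs from (372,330) to (405,203), close to the 1.9 rad reference line, so the angle is about 1.8 rad. The bystanders look unmoved in the top view. I'll check that it's at rest and hand the job in.

Run:
```python
from h import *
from cell import env,read_camera,order
a=np.load("sideF.npz")["frame"]; 
for i in range(6): c=read_camera("side")["frame"]
d=cv2.absdiff(cv2.GaussianBlur(a,(5,5),0),cv2.GaussianBlur(c,(5,5),0))[170:250,240:300]; print("hatch diff max",d.max())
t0=np.load("top0.npz")["frame"];t1=np.load("topF.npz")["frame"]
d=cv2.absdiff(cv2.GaussianBlur(t0,(5,5),0),cv2.GaussianBlur(t1,(5,5),0)).max(2)
for n,(x,y,w,h) in dict(pin=(300,178,36,32),nut=(370,222,18,16),shoe=(410,195,62,78),driver=(228,272,70,34)).items(): print(n,d[y:y+h,x:x+w].max())
print(order.finish_job(), env.get_state()["time"])
```

```text
hatch diff max 4
pin 47
nut 3
shoe 4
driver 4
the job is handed in; nothing more can be done
the job is handed in; nothing more can be done
```

Run:
```python
from h import *
t0=np.load("top0.npz")["frame"];t1=np.load("topF.npz")["frame"]
for f in(t0,t1):
    m=(f.min(2)[175:212,298:338]>140).astype(np.uint8); M=cv2.moments(m,True); print(M["m00"],M["m10"]/M["m00"]+298,M["m01"]/M["m00"]+175)
```

```text
249.0 316.8714859437751 195.44979919678715
247.0 316.834008097166 195.4493927125506
```

The hatch is open and leaning back past upright by itself, and I handed the job in at about 12 s of the 42 s allowed.

**What I did:** I located the box and hatch in the top and side views. With closed fingertips I pressed the ribbed end once, to its stop at about 7 mm and 3 N, then lifted clear. The hatch sprang ajar to about 60° and stood there untouched for over a second. I then pushed its free edge over with the outside of the finger and backed off.

**Last checks:**
- **Hatch angle:** about 1.8 rad, estimated from the side view against drawn reference lines, against the 1.62 needed.
- **At rest:** the hatch did not move between side pictures 0.3 s apart, and the fingers were well clear of it.
- **Bystanders:** the nut, brake shoe and driver showed no change between the first and last top views. The same check flagged the pin's area with a large difference. Measured separately after handing in, the pin's centre had moved less than 0.1 px. The flagged difference was probably the raised hatch reaching into that patch of the picture.

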